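Settle a rolling glazed roller on its board and shelve it

ROBOT

A 6-joint arm with a two-finger parallel gripper is mounted at the origin on the work surface. World frame = base frame: x ahead of the robot, y to its left, z up, the work surface at z = 0. Lengths are in m, angles in degrees, forces in N, time in s.
With the tool pointing down it reaches from about 0.3 to 0.75 m from the base axis. Payload 8.5 kg.
Tool frame: the origin (TCP) lies between the finger pads; the fingertips stand 17 mm ahead of it and the grasp point (between the pads) lies 2 mm behind it; z points along the fingers, y is the direction in which the jaws open and shut (so a half turn about z gives the same grasp; the last joint's range is limited). The gripper opens to 85 mm and grips with 20 to 120 N. Pads are 22 mm wide; open, the fingers measure 114 mm over their backs; the gripper's body (76 mm by 85 mm) begins 54 mm behind the grasp point. The pads swing forward as they close: fully open they stand 13 mm farther back than shut.
Start: joints at [-78.913, 21.807, 74.336, -0, 83.858, -12.336], TCP at [0.219, -0.505, 0.248] pointing down, gripper open.
Joint ranges: [-178.18, 178.18], [-50.72, 133.34], [12.68, 142.11], [-81.47, 261.47], [9.98, 163.14], [-165.26, 165.26]. Speed limits (degrees/s): [136.94, 136.94, 180, 180, 180, 180].

INTERFACE

Orientations are given as a 3x3 rotation matrix whose columns are the frame's x, y, z axes.
In Python, from rig import readout, eyes, env gives the robot as it stands.
- The arm moves only by the tool arm_command, never from a script. Its argument "rows" is text: rows parted by semicolons, each of 7 numbers parted by spaces: the closure, from 0 (fully open) to 1 (shut), then the shift along the tool's x, y, z in mm, then the turn, a rotation vector about the tool's x, y, z in degrees. In form: grip dx dy dz rx ry rz; .... A call has 1 to 5 rows; each row shifts and turns the commanded pose from where the row before left it, along the tool's axes as they then stand; what a row does not reach is not made up. A row lasts 1/12 s, in which the tool goes at most 41.7 mm and 7.16 degrees, less where a joint would pass 70% of its speed; a pose out of reach is approached as far as the arm can. A call with a gripper value outside its range is refused whole. The fingers move at their own pace and stop on an object; "squeeze" is the grip in N (left out, the last holds). Time passes only in rows, so rows that do not move let the fingers close. It gives the time, the measured TCP pose, the force and the opening at its end, in the units of the state.
- readout.observe(): the state, without advancing time (a new reading comes with each control period).
- eyes.get_image(name): name is "scene" or "top" or "wrist"; returns the picture (420x560x3 uint8, red, green, blue); there is no depth.
- eyes.camera_model(name): a dict with "mtx" (3x3 intrinsics, pixels), "view" (4x4, takes a point from world to camera coordinates). Camera axes: x right, y up, looking along -z (the intrinsics and any distortion apply to the point x, -y, -z); pixel columns grow to the right and rows downward; lengths in m; the calibration is good to about 2 mm. A picture is of the moment at which its call begins: read the wrist's pose just before it. camera_model takes no time and is no camera call; for the wrist camera it gives the pose at the moment of the call.
- env.close_job(): hands the job in, once; it reports no verdict.
The state is a dict: "time_s": time; "q": joint angles; "qvel": joint speeds; "joint_efforts": joint torques, N m; "position": TCP position; "tool_rot": TCP orientation; "ft_force": force on the tool from outside, world axes, zero at the start; "wrist_torque": the same for the moment, N m; "grip_width": finger opening in m.
Only numpy, scipy, OpenCV 4.12 (cv2) and the standard library are available. Lean on these libraries where they do the work, as an engineer would, in place of code of your own. Each camera call takes 0.05 s, during which the arm holds its last target. There are 200 camera calls.

TASK

Lift the carrying board by its handle bar and, by tilting it, bring the freshly glazed clay roller from near one end to the middle of the board; keep it settled there for three seconds in the air, then set the board gently and squarely on the middle of the kiln shelf with the roller still in the middle and at rest, and let go. Never touch the roller with the robot or let it run against an end stop or leave the board, and leave the mug, the hammer and the tile stack alone.

Things in the scene. Friction and masses are not known exactly. Their poses are not given: they have to be found in the camera images.
- board: Plywood carrying board, nominally 0.36 kg with its bar, on the bench. Origin: centre of its underside; z up; 340 mm long in its y, 116 mm wide in x (140 mm over the two handle posts at its middle, each 137 mm tall). Side strips 22 mm tall, 96 mm apart, guide the roller along y; an end stop 40 mm tall closes each end. Turning it by +t rad about its x raises its +y end.
- handle (a point): Centre of the handle bar, 125 mm above the board's underside over its middle; board axes. The bar runs along x, 114 mm between the posts, flat-sided, 16 mm thick in y, 24 mm tall. Grip it from above, fingers closing along the board's y, with 40 N or more. It turns in rubber bushes about x (spring, 8 N m/rad nominal, damped): held, the board sags to the roller's side; turning the gripper tilts it.
- board_floor (a point): Middle of the board's flat floor, 8 mm above its underside; board axes. The roller's centre rides 34 mm above it. End stop faces at y = +-160 mm, so the roller touches one when its centre is 126 mm away. Held by the bar, board and roller together resist tilting with about 8.8 N m/rad (bushes and weight), so 10 mm off the middle sags it by about 0.0056 rad.
- roller: Glazed clay roller: solid cylinder, radius 34 mm, length 88 mm, nominally 0.50 kg (+-25 %). Origin: its centre; its own x is its axis, along the board's x, so it rolls along the board's y. Starts at rest 60 to 90 mm off the middle towards board +y. Tilted by t rad it accelerates at 2/3 x 9.8 t downhill, minus 2/3 of the board acceleration; rolling friction takes about 0.015 rad of tilt.
- stand: Kiln shelf, fixed: a level slab 180 mm (its x) by 360 mm (its y) by 20 mm on four short props, top 60 mm above the bench. Origin: on the bench under its centre; z up. The board belongs centred on it with its long side along the shelf's long side, either way round.
- stand_top (a point): Centre of the kiln shelf's top face; same axes as the shelf.
- mug: Orange mug, 80 mm wide and 95 mm tall, to be left alone. Origin: centre of its underside.
- hammer: Hammer with a wooden handle, 260 mm long, lying flat, to be left alone. Origin near its middle, on its underside.
- tiles: Stack of four square tiles, 100 x 100 x 36 mm, to be left alone. Origin: centre of its underside.
Not all that is in view belongs to the job. Leave any purple or red look-alike of the roller alone.

How it is judged (in metres and radians):
On the way:
1. the board is carried in the air, at least 25 mm above the bench and off the shelf, and the roller stays within 25 mm of the middle for 2.5 s (height (world z) of board above 0.025 m and contact force between board and stand below 0.05 N and y of roller in the frame of board between -0.025 and 0.025 m), for 2.5 s.
At the end, for the whole second after the job is handed in: The board stands flat on the kiln shelf, its centre within 30 mm of the shelf's centre and its long side within 0.17 rad of the shelf's long side; the roller lies on the board floor within 30 mm of the board's middle, practically at rest (under 15 mm/s); the board is let go (horizontal distance between board and stand below 0.03 m and angle between the y axis of board and the y axis of stand, either way round below 0.17 rad and z of board in the frame of stand_top below 0.006 m and angle between board's own z axis and vertical below 0.03 rad and contact force between board and stand above 1 N and y of roller in the frame of board between -0.03 and 0.03 m and z of roller in the frame of board below 0.048 m and linear speed of roller below 0.015 m/s and linear speed of board below 0.01 m/s); the robot touches nothing.
It fails at once if the roller reaches an end stop or leaves the board floor (y of roller in the frame of board above 0.1255 m or y of roller in the frame of board below -0.1255 m or z of roller in the frame of board above 0.057 m).
It fails at once if the robot touches the roller (contact force between any of the fingers, the arm and roller above 0.1 N).
It fails at once if the board is tipped by more than 0.35 rad (angle between board's own z axis and vertical above 0.35 rad).
It fails at once if the board is slammed onto the shelf (over 60 N) (contact force between board and stand above 60 N).
It fails at once if the mug, hammer or tile stack is moved by more than 30 mm (distance of any of mug, hammer, tiles from where it was at the start of the episode above 0.03 m).
It also fails if it takes over 72 s, if anything falls off the work surface, if the arm or the gripper's body presses on something with over 40 N, if the wrist force passes 120 N, or if a joint passes its speed limit or range.

## Working session

There is one attempt and no reset: what is moved stays moved. The work goes in short steps, Python scripts to look and compute and a tool call to move; the robot and the scene stay as the last step left them, time stands still between calls to the robot, and variables do not carry over. Pictures are saved under pics/ and viewed, about 8 in all and at most 12, crops included, and the job is handed in when it is done.

Besides the shell and the picture viewer there is one more tool, called after "Call:" in YAML: its name, and indented under it one key for each argument. arm_command: Moves the arm, as the interface text tells. Its arguments: {"type":"object","properties":{"rows":{"type":"string"},"squeeze":{"type":"number"}},"required":["rows"]}

```bash
mkdir -p pics
cat > h.py <<'E'
import numpy as np, cv2
from rig import readout, eyes, env
def cam(n):
    m=eyes.camera_model(n); return np.array(m["mtx"]),np.array(m["view"]),m
def ray(n,uv,z,c=None):
    K,V,_=c or cam(n); p=np.linalg.inv(K)@[uv[0],uv[1],1.]; d=V[:3,:3].T@np.array([p[0],-p[1],-p[2]]); o=-V[:3,:3].T@V[:3,3]
    return o+d*(z-o[2])/d[2]
def proj(n,P,c=None):
    K,V,_=c or cam(n); q=V[:3,:3]@np.asarray(P,float)+V[:3,3]; w=K@[q[0],-q[1],-q[2]]; return w[:2]/w[2]
def save(n,f):
    im=np.array(eyes.get_image(n)); cv2.imwrite(f,im[:,:,::-1]); return im
E
python3 - <<'E'
from h import *
a=save("scene","pics/s0.png");b=save("top","pics/t0.png")
cv2.imwrite("pics/both.png",cv2.resize(np.vstack([a,b])[:,:,::-1],None,fx=.71,fy=.71))
for n in("scene","top"):
    K,V,m=cam(n);print(n,K.tolist(),(-V[:3,:3].T@V[:3,3]).round(3),(-V[2,:3]).round(3),[k for k in m])
s=readout.observe();print(s)
E
```

```text
scene [[387.4948102171099, 0.0, 277.6621978710711], [0.0, 387.4948102171099, 211.41844209950088], [0.0, 0.0, 1.0]] [ 0.999 -0.391  0.725] [-0.472  0.567 -0.674] ['mtx', 'view']
top [[433.1241703643871, 0.0, 280.52797221283305], [0.0, 433.1241703643871, 207.82300093901253], [0.0, 0.0, 1.0]] [0.474 0.121 1.023] [ 0.077 -0.015 -0.997] ['mtx', 'view']
{'time_s': 0.1, 'q': array([-7.89121180e+01,  2.18379168e+01,  7.43802947e+01, -7.02324626e-04,
        8.38574775e+01, -1.23361373e+01]), 'qvel': array([-0.02232207, -0.10319658, -0.1464077 , -0.09543479,  0.00964917,
       -0.0162882 ]), 'joint_efforts': array([ 3.96964402e-03, -4.49220729e+01, -2.31655294e+01, -1.77074007e-04,
        3.64104548e-03, -4.31552309e-06]), 'position': array([ 0.21858694, -0.50443219,  0.24776681]), 'tool_rot': array([[ 9.17587566e-01,  3.97533632e-01, -2.66011764e-04],
       [ 3.97533629e-01, -9.17586693e-01,  1.29402006e-03],
       [ 2.70327638e-04, -1.29312534e-03, -9.99999127e-01]]), 'ft_force': array([ 0.02105024,  1.46516081, -1.45853024]), 'wrist_torque': array([0.03472121, 0.01834385, 0.00563105]), 'grip_width': 0.08502385360304915}
```

View pics/t0.png

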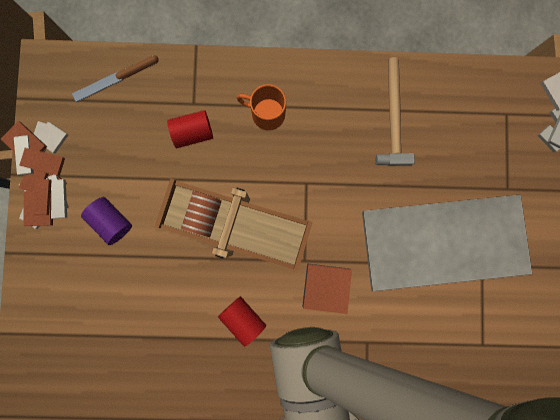

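View pics/s0.png

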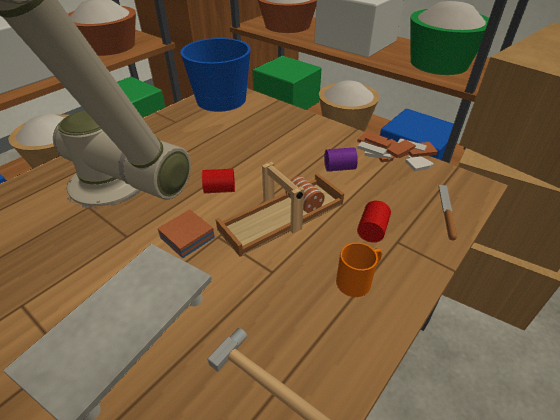

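Run:
```python
from h import *
c=cam("top"); t=cv2.imread("pics/t0.png")
print(c[1][:3,:3].round(3).tolist())
hsv=cv2.cvtColor(t,cv2.COLOR_BGR2HSV)
# shelf: grey
m=((hsv[:,:,1]<40)&(hsv[:,:,2]>90)).astype(np.uint8)*255; m[:180]=0;m[300:]=0;m[:,:350]=0;m[:,540:]=0
cn=max(cv2.findContours(m,0,2)[0],key=cv2.contourArea);r=cv2.minAreaRect(cn);print("shelf px",r)
P=[ray("top",p,.06,c) for p in cv2.boxPoints(r)];print("shelf",np.mean(P,0).round(4),np.array(P).round(3)[:,:2].tolist())
for i in(0,1): d=P[i+1]-P[i];print(np.linalg.norm(d).round(4),np.degrees(np.arctan2(d[1],d[0])).round(2))
for nm,uv,z in[("postA",(239,192),.137),("postB",(221,253),.137),("roller",(202,214),.042+.034),("tile",(328,288),.036)]: print(nm,ray("top",uv,z,c).round(4))
cv2.imwrite("pics/crop.png",cv2.resize(t[170:280,150:320],None,fx=4.6,fy=4.6,interpolation=cv2.INTER_CUBIC))
```

```text
[[0.027, -0.999, 0.017], [0.997, 0.028, 0.077], [-0.077, 0.015, 0.997]]
shelf px ((447.2723388671875, 242.29942321777344), (80.15843963623047, 160.86566162109375), 84.0938491821289)
shelf [ 0.4827 -0.2691  0.06  ] [[0.547, -0.079], [0.595, -0.441], [0.417, -0.457], [0.371, -0.1]]
0.3652 -82.49
0.1789 -175.0
postA [0.5728 0.1932 0.137 ]
postB [0.4472 0.2255 0.137 ]
roller [0.529  0.2773 0.076 ]
tile [ 0.3719 -0.0066  0.036 ]
```

View pics/crop.png

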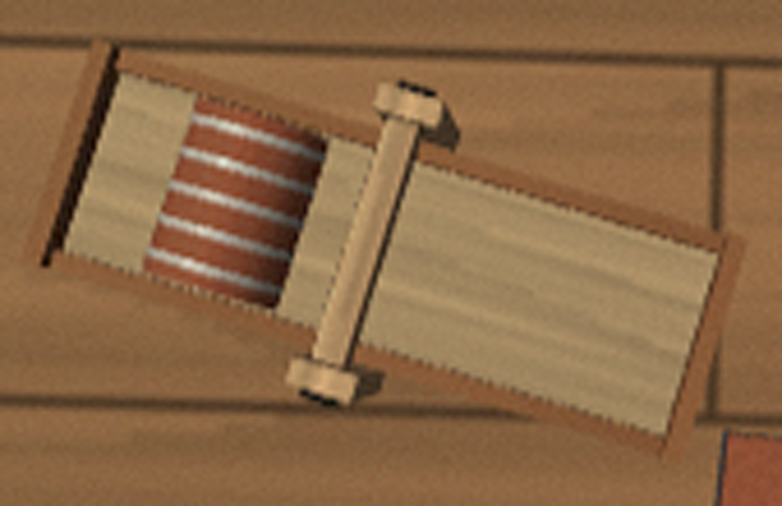

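The brown/white striped roller on the board at top px (202,214) is the one meant. The red ones at (190,129) and (242,321) and the purple one at (106,220) are off the board and the wrong colour, and the crop confirms this. The bar centre is about (0.510, 0.209), with the bar at −14.4° and the roller about 71 mm along +y. The shelf centre is about (0.483, −0.269). Next I move above the bar.

Call:
arm_command:
  rows: "0 22 -21.6 0 0 0 0;0 22 -21.6 0 0 0 0;0 22 -21.6 0 0 0 0;0 22 -21.6 0 0 0 0;0 22 -21.6 0 0 0 0"
  squeeze: 60

```text
time_s: 0.52
position: [0.2768, -0.3603, 0.248]
tool_rot: [[0.918, 0.397, -0.0], [0.397, -0.918, 0.001], [0.0, -0.001, -1.0]]
ft_force: [-0.2, -0.5, -0.1]
grip_width: 0.0855
```

Call:
arm_command:
  rows: "0 22 -21.6 0 0 0 0;0 22 -21.6 0 0 0 0;0 22 -21.6 0 0 0 0;0 22 -21.6 0 0 0 0;0 22 -21.6 0 0 0 0"

```text
time_s: 0.93
position: [0.3348, -0.2175, 0.2482]
tool_rot: [[0.918, 0.397, -0.0], [0.397, -0.918, 0.0], [-0.0, -0.0, -1.0]]
ft_force: [0.7, -0.8, -0.3]
grip_width: 0.085
```

Call:
arm_command:
  rows: "0 22 -21.6 0 0 0 0;0 22 -21.6 0 0 0 0;0 22 -21.6 0 0 0 0;0 22 -21.6 0 0 0 0;0 22 -21.6 0 0 0 0"

```text
time_s: 1.35
position: [0.3928, -0.0746, 0.2482]
tool_rot: [[0.918, 0.397, -0.0], [0.397, -0.918, 0.0], [-0.0, -0.0, -1.0]]
ft_force: [0.7, 0.0, -0.4]
grip_width: 0.0857
```

Call:
arm_command:
  rows: "0 22 -21.6 0 0 0 0;0 22 -21.6 0 0 0 0;0 22 -21.6 0 0 0 0;0 22 -21.6 0 0 0 0;0 22 -21.6 0 0 0 0"

```text
time_s: 1.77
position: [0.4508, 0.0683, 0.2482]
tool_rot: [[0.918, 0.398, -0.0], [0.398, -0.918, 0.0], [-0.0, -0.0, -1.0]]
ft_force: [0.1, -1.1, 0.5]
grip_width: 0.0855
```

Call:
arm_command:
  rows: "0 22 -21.6 0 0 0 0;0 22 -21.6 0 0 0 0;0 22 -21.6 0 0 0 0;0 22 -21.6 0 0 0 0;0 22 -21.6 0 0 0 0"

```text
time_s: 2.18
position: [0.5088, 0.2111, 0.248]
tool_rot: [[0.917, 0.398, -0.001], [0.398, -0.917, -0.0], [-0.001, -0.0, -1.0]]
ft_force: [0.1, -1.3, 0.4]
grip_width: 0.0854
```

Call:
arm_command:
  rows: "0 0 0 0 0 0 7;0 0 0 0 0 0 7;0 0 0 0 0 0 7;0 0 0 0 0 0 7;0 0 0 0 0 0 7"

```text
time_s: 2.6
position: [0.5085, 0.2096, 0.2479]
tool_rot: [[0.978, -0.206, -0.001], [-0.206, -0.978, -0.0], [-0.001, 0.0, -1.0]]
ft_force: [0.5, -0.5, -0.6]
grip_width: 0.0853
```

Call:
arm_command:
  rows: "0 0 0 0 0 0 2.8;0 0 0 0 0 0 0;0 0 0 0 0 0 0"

```text
time_s: 2.85
position: [0.5085, 0.2094, 0.2481]
tool_rot: [[0.969, -0.247, -0.001], [-0.247, -0.969, -0.0], [-0.001, 0.0, -1.0]]
ft_force: [0.3, -0.1, -0.5]
grip_width: 0.085
```

Run:
```python
from h import *
s=readout.observe();print(s["time_s"],s["position"].round(4),s["tool_rot"].round(4).tolist(),s["q"].round(1))
K,V,_=cam("wrist");print(K.tolist(),V.round(4).tolist(),(-V[:3,:3].T@V[:3,3]).round(3))
save("wrist","pics/w1.png")
```

```text
2.85 [0.5085 0.2094 0.2481] [[0.9691, -0.2465, -0.0006], [-0.2465, -0.9691, -0.0001], [-0.0006, 0.0003, -1.0]] [ 10.   21.8  74.3  -0.   83.9 114.3]
[[344.773571717371, 0.0, 277.62165594789064], [0.0, 344.773571717371, 207.68049604351472], [0.0, 0.0, 1.0]] [[-0.2468, -0.9691, -0.0002, 0.3281], [0.924, -0.2352, -0.3015, -0.3815], [0.2921, -0.0746, 0.9535, -0.5128], [0.0, 0.0, 0.0, 1.0]] [0.583 0.19  0.374]
```

View pics/w1.png

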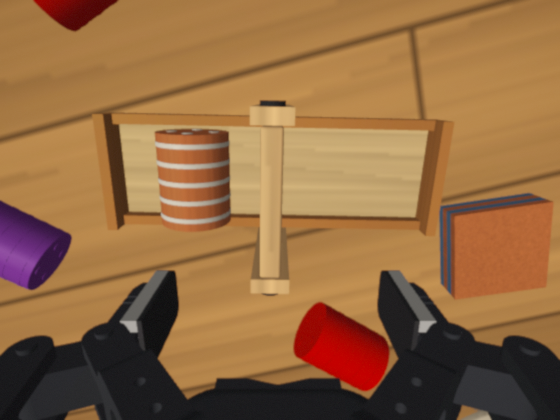

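The wrist view shows the bar from the far post (272,114) to the near post (270,287), with the roller at (194,180). I refine the bar pose from that.

Run:
```python
from h import *
c=cam("wrist"); s=readout.observe();R=s["tool_rot"];p=s["position"]
A=ray("wrist",(272.3,116),.137,c);B=ray("wrist",(270,285.5),.137,c);M=(A+B)/2
print(A,B,np.linalg.norm(A-B),M,"ang",np.degrees(np.arctan2(*(A-B)[[1,0]])))
print("tool-frame off mm",(R.T@(M-p)*1000).round(1), "tool ang",np.degrees(np.arctan2(R[1,0],R[0,0])))
t=cv2.imread("pics/w1.png")
g=cv2.cvtColor(t,cv2.COLOR_BGR2GRAY)
for r in(150,180,210): print(r,g[r,250:295].tolist())
# end-stop outer top edges z=.04
for uv in[(94,115),(107,229),(453,122),(437,235)]: print(uv,(R.T@(ray("wrist",uv,.04,c)-M)*1000).round(1))
print("roller",(R.T@(ray("wrist",(194,180),.042+.034,c)-M)*1000).round(1))
```

```text
[0.57356357 0.19620305 0.137     ] [0.4507624  0.22992356 0.137     ] 0.1273467636807265 [0.51216299 0.2130633  0.137     ] ang -15.354643534845328
tool-frame off mm [  2.6  -4.4 111.1] tool ang -14.267520994306212
150 [173, 173, 173, 172, 172, 173, 172, 172, 172, 169, 166, 177, 182, 182, 180, 176, 173, 170, 168, 167, 166, 165, 166, 165, 165, 165, 166, 166, 167, 167, 166, 152, 133, 139, 161, 170, 171, 170, 170, 171, 171, 170, 170, 170, 170]
180 [171, 172, 171, 171, 171, 171, 170, 171, 171, 170, 169, 179, 184, 184, 182, 181, 181, 179, 176, 173, 169, 166, 164, 163, 163, 163, 165, 165, 166, 164, 155, 136, 133, 158, 168, 169, 169, 169, 169, 169, 169, 168, 168, 168, 168]
210 [169, 170, 169, 169, 169, 170, 169, 169, 170, 171, 175, 182, 184, 183, 182, 180, 179, 176, 174, 169, 165, 162, 161, 162, 163, 163, 164, 166, 166, 161, 142, 132, 158, 168, 170, 170, 170, 169, 170, 170, 170, 169, 169, 169, 170]
(94, 115) [  60.2 -167.3   96.9]
(107, 229) [ -54.  -172.2   97. ]
(453, 122) [ 53.7 169.9  97. ]
(437, 235) [-60.8 170.8  97.1]
roller [  6.1 -69.2  61. ]
```

Call:
arm_command:
  rows: "0 2.6 -4.4 0 0 0 1.1;0 0 0 20 0 0 0;0 0 0 25 0 0 0;0 0 0 25 0 0 0;0 0 0 20 0 0 0"
  squeeze: 80

```text
time_s: 3.32
position: [0.512, 0.2132, 0.1566]
tool_rot: [[0.964, -0.267, -0.001], [-0.267, -0.964, -0.0], [-0.001, 0.0, -1.0]]
ft_force: [0.4, 0.3, -0.5]
grip_width: 0.085
```

Call:
arm_command:
  rows: "0 0 0 15 0 0 0;0 0 0 10 0 0 0;0 0 0 8 0 0 0;0 0 0 0 0 0 0;0.3 0 0 0 0 0 0"

```text
time_s: 3.73
position: [0.5126, 0.2132, 0.1257]
tool_rot: [[0.964, -0.267, 0.0], [-0.267, -0.964, 0.0], [0.0, -0.0, -1.0]]
ft_force: [-0.3, 0.4, -0.1]
grip_width: 0.0758
```

```bash
cat >> h.py <<'E'
def st():
    s=readout.observe();R=s["tool_rot"]
    print("t",round(s["time_s"],2),"p",s["position"].round(4),"yaw %.2f"%np.degrees(np.arctan2(R[1,0],R[0,0])),"th %.2f"%np.degrees(np.arcsin(-R[2,1])),"F",s["ft_force"].round(2),"Ttool",(R.T@s["wrist_torque"]).round(3),"w %.4f"%s["grip_width"]); return s
def rollmask(im):
    h=cv2.cvtColor(im,cv2.COLOR_RGB2HSV).astype(int)
    return ((h[:,:,0]<12)&(h[:,:,1]>110)&(h[:,:,2]>60)).astype(np.uint8)*255
E
python3 - <<'E'
from h import *
st(); im=save("wrist","pics/w2.png"); m=rollmask(im)
cv2.imwrite("pics/w2m.png",np.vstack([im[:,:,::-1],cv2.cvtColor(m,8)])[::1,::1])
cv2.imwrite("pics/w2m.png",cv2.resize(np.hstack([im[:,:,::-1],cv2.cvtColor(m,8)]),None,fx=.71,fy=.71))
E
```

```text
t 3.73 p [0.5126 0.2132 0.1257] yaw -15.48 th 0.01 F [-0.34  0.44 -0.13] Ttool [-0.02  -0.014 -0.001] w 0.0758
```

View pics/w2m.png

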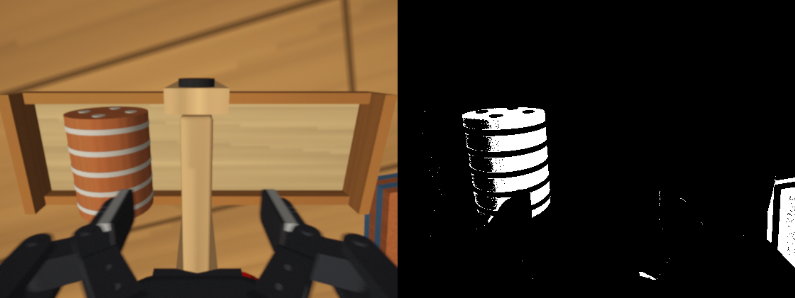

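Call:
arm_command:
  rows: "0.5 0 0 0 0 0 0;0.7 0 0 0 0 0 0;0.9 0 0 0 0 0 0;1 0 0 0 0 0 0;1 0 0 0 0 0 0"
  squeeze: 80

```text
time_s: 4.2
position: [0.5124, 0.2132, 0.1259]
tool_rot: [[0.964, -0.267, 0.001], [-0.267, -0.964, 0.0], [0.001, -0.001, -1.0]]
ft_force: [-1.5, 0.4, 4.0]
grip_width: 0.0148
```

Call:
arm_command:
  rows: "1 0 0 0 0 0 0;1 0 0 0 0 0 0;1 0 0 0 0 0 0;1 0 0 0 0 0 0"

```text
time_s: 4.53
position: [0.5124, 0.2132, 0.1259]
tool_rot: [[0.964, -0.267, 0.001], [-0.267, -0.964, 0.0], [0.001, -0.001, -1.0]]
ft_force: [-0.7, -0.0, 6.1]
grip_width: 0.0144
```

Run:
```python
from h import *
st(); im=save("wrist","pics/w3.png"); h=cv2.cvtColor(im,cv2.COLOR_RGB2HSV)
for r in(175,195,215): print(r,[tuple(int(v) for v in h[r,x]) for x in range(60,250,6)])
```

```text
t 4.53 p [0.5124 0.2132 0.1259] yaw -15.48 th 0.03 F [-0.69 -0.04  6.12] Ttool [-0.008 -0.214 -0.014] w 0.0144
175 [(19, 107, 200), (19, 106, 200), (19, 107, 200), (19, 106, 200), (19, 107, 201), (19, 106, 195), (12, 173, 181), (12, 171, 186), (13, 172, 187), (13, 174, 186), (12, 172, 187), (12, 176, 188), (11, 177, 179), (11, 176, 181), (11, 181, 173), (11, 179, 167), (11, 177, 164), (11, 181, 159), (11, 184, 147), (10, 179, 144), (10, 179, 124), (10, 177, 115), (9, 155, 102), (13, 61, 104), (20, 38, 101), (18, 101, 159), (19, 107, 200), (19, 107, 200), (19, 107, 200), (19, 107, 202), (19, 107, 202), (19, 106, 202)]
195 [(19, 110, 192), (19, 105, 204), (19, 106, 204), (19, 106, 204), (19, 105, 204), (19, 106, 204), (12, 171, 182), (12, 171, 185), (12, 171, 182), (13, 172, 187), (12, 170, 187), (12, 174, 190), (12, 177, 183), (11, 178, 181), (11, 179, 178), (11, 179, 168), (11, 177, 166), (11, 181, 161), (11, 180, 152), (11, 181, 142), (10, 178, 130), (10, 179, 117), (10, 181, 103), (10, 177, 92), (10, 176, 90), (10, 110, 90), (19, 105, 202), (19, 107, 202), (19, 107, 202), (19, 107, 201), (19, 105, 201), (19, 108, 201)]
215 [(13, 171, 70), (19, 109, 195), (19, 108, 194), (19, 107, 195), (19, 109, 195), (19, 109, 195), (19, 108, 196), (17, 40, 205), (20, 29, 212), (20, 29, 212), (20, 28, 210), (19, 31, 208), (20, 30, 205), (19, 32, 202), (19, 32, 197), (20, 31, 191), (20, 32, 186), (20, 31, 179), (20, 33, 171), (20, 33, 162), (16, 44, 150), (11, 103, 126), (10, 172, 107), (10, 179, 94), (9, 179, 91), (9, 179, 80), (19, 109, 197), (19, 107, 197), (19, 109, 197), (19, 109, 198), (19, 109, 197), (19, 109, 197)]
```

Call:
arm_command:
  rows: "1 0 0 0 0.6 0 0;1 0 0 0 0.6 0 0;1 0 0 0 0.6 0 0;1 0 0 0 0.6 0 0;1 0 0 0 0 0 0"

```text
time_s: 5.0
position: [0.5124, 0.2132, 0.1259]
tool_rot: [[0.964, -0.267, 0.012], [-0.267, -0.963, 0.041], [0.001, -0.043, -0.999]]
ft_force: [-0.1, 1.8, 5.7]
grip_width: 0.0147
```

```bash
cat >> h.py <<'E'
def look(name=None,delta=0.0):
    """roller y in board (m) from the wrist view; delta = theta-phi (rad)"""
    s=readout.observe();R=s["tool_rot"];c=cam("wrist");im=np.array(eyes.get_image("wrist"))
    if name: cv2.imwrite(name,im[:,:,::-1])
    K,V,_=c;h=cv2.cvtColor(im,cv2.COLOR_RGB2HSV)
    m=(h[:,:,0]<=14)&(h[:,:,1]>140); m[:,:70]=0;m[:,500:]=0
    o=R.T@(-V[:3,:3].T@V[:3,3]-s["position"]); L=[];Rr=[]
    for r in range(165,216):
        x=np.where(m[r])[0]
        if len(x)<15: continue
        for col,l in((x.min()-.5,L),(x.max()+.5,Rr)):
            p=np.linalg.inv(K)@[col,r,1.]; d=R.T@V[:3,:3].T@np.array([p[0],-p[1],-p[2]]); l.append(np.arctan2(d[1],d[2]))
    # low quantile = outermost edges
    aL=np.percentile(L,10);aR=np.percentile(Rr,90);H=.084-o[2]
    f=lambda a:-(o[1]+H*np.tan(a))*1000
    res=[]
    for a,sg in((aL,1),(aR,-1)):
        ac=a
        for _ in range(5): ac=a+sg*np.arcsin(.034*np.cos(ac)/H)
        res.append(f(ac)+delta*83)
    print("y(left) %.1f y(right) %.1f mm"%tuple(res),"rows",len(L)); return res
E
python3 - <<'E'
from h import *
st(); look("pics/w4.png",.042)
E
```

```text
t 5.0 p [0.5124 0.2132 0.1259] yaw -15.48 th 2.47 F [-0.13  1.81  5.68] Ttool [-0.095 -0.258  0.024] w 0.0147
y(left) 96.2 y(right) 76.0 mm rows 49
```

Run:
```python
import cv2,numpy as np
im=cv2.imread("pics/w4.png");h=cv2.cvtColor(im,cv2.COLOR_BGR2HSV)
m=(h[:,:,0]<=14)&(h[:,:,1]>140);m[:,:70]=0;m[:,500:]=0
for r in range(165,216,6):
    x=np.where(m[r])[0];print(r,x.min(),x.max(),len(x), h[r,70:100:4].tolist())
```

```text
165 100 214 115 [[20, 106, 199], [19, 106, 200], [19, 108, 199], [20, 106, 199], [19, 106, 199], [19, 105, 199], [19, 105, 204], [19, 110, 204]]
171 101 209 109 [[19, 108, 199], [20, 106, 199], [19, 105, 199], [19, 107, 200], [19, 108, 200], [20, 106, 199], [19, 106, 199], [19, 106, 199]]
177 107 184 78 [[19, 106, 200], [19, 107, 202], [19, 106, 202], [19, 106, 202], [19, 107, 202], [19, 106, 202], [19, 106, 202], [20, 105, 202]]
183 201 215 15 [[19, 113, 181], [20, 106, 202], [20, 106, 203], [19, 104, 203], [19, 104, 203], [20, 106, 203], [19, 106, 204], [19, 105, 204]]
189 103 216 78 [[16, 136, 114], [20, 105, 202], [20, 106, 202], [19, 106, 203], [19, 106, 203], [19, 107, 203], [20, 106, 203], [19, 107, 203]]
195 70 215 113 [[13, 169, 71], [19, 107, 202], [19, 108, 203], [19, 106, 202], [19, 106, 203], [20, 106, 202], [20, 105, 202], [19, 104, 203]]
201 70 205 103 [[13, 168, 70], [19, 111, 189], [20, 108, 199], [19, 107, 200], [19, 106, 200], [19, 108, 200], [19, 107, 200], [20, 107, 200]]
207 70 217 80 [[12, 165, 71], [18, 129, 140], [19, 111, 189], [19, 110, 190], [19, 109, 190], [19, 109, 190], [19, 109, 190], [19, 107, 190]]
213 70 217 25 [[13, 174, 72], [15, 150, 92], [19, 108, 196], [20, 108, 196], [19, 109, 197], [19, 108, 196], [19, 108, 196], [19, 107, 197]]
```

```bash
sed -i 's/m=(h\[:,:,0\]<=14)&(h\[:,:,1\]>140); m\[:,:70\]=0;m\[:,500:\]=0/m=((h[:,:,0]<=14)\&(h[:,:,1]>140))|(h[:,:,1]<60); m[:,:84]=0;m[:,475:]=0/;s/range(165,216)/range(165,203)/' h.py
python3 - <<'E'
from h import *
st(); look("pics/w5.png",.042)
h=cv2.cvtColor(cv2.imread("pics/w5.png"),cv2.COLOR_BGR2HSV); m=((h[:,:,0]<=14)&(h[:,:,1]>140))|(h[:,:,1]<60); m[:,:84]=0;m[:,475:]=0
for r in range(165,203,6): x=np.where(m[r])[0];print(r,x.min(),x.max(),len(x))
E
```

```text
t 5.05 p [0.5124 0.2132 0.1259] yaw -15.48 th 2.44 F [-2.36  1.37  5.07] Ttool [-0.088 -0.222  0.029] w 0.0147
y(left) 74.8 y(right) 76.0 mm rows 38
165 100 214 115
171 101 215 112
177 101 212 101
183 103 215 106
189 103 216 76
195 104 215 112
201 105 216 108
```

Call:
arm_command:
  rows: "1 0 0 -1 0 0 0;1 0 0 -2 0 0 0;1 0 0 -2 0 0 0;1 0 0 -2 0 0 0;1 0 0 -3 0 0 0"

```text
time_s: 5.52
position: [0.5117, 0.2125, 0.1348]
tool_rot: [[0.964, -0.267, 0.009], [-0.267, -0.963, 0.04], [-0.002, -0.041, -0.999]]
ft_force: [0.9, -0.9, -7.4]
grip_width: 0.0148
```

Run:
```python
from h import *
st(); look("pics/w6.png",.042);st()
```

```text
t 5.52 p [0.5117 0.2125 0.1348] yaw -15.48 th 2.35 F [ 0.89 -0.92 -7.38] Ttool [-0.44  -0.08   0.016] w 0.0148
y(left) 74.7 y(right) 75.8 mm rows 38
t 5.57 p [0.5121 0.2126 0.1357] yaw -15.48 th 2.39 F [-0.44 -0.8  -7.93] Ttool [-0.404 -0.023 -0.036] w 0.0146
```

Call:
arm_command:
  rows: "1 0 0 -4 0 0 0;1 0 0 -6 0 0 0;1 0 0 -6 0 0 0;1 0 0 -5 0 0 0;1 0 0 -3 0 0 0"

```text
time_s: 5.98
position: [0.5121, 0.2117, 0.1604]
tool_rot: [[0.964, -0.267, 0.013], [-0.267, -0.963, 0.041], [0.001, -0.042, -0.999]]
ft_force: [0.2, 0.6, -8.2]
grip_width: 0.0147
```

Run:
```python
from h import *
st(); look("pics/w7.png",.042);st()
```

```text
t 5.98 p [0.5121 0.2117 0.1604] yaw -15.48 th 2.43 F [ 0.2   0.63 -8.15] Ttool [-0.375  0.067  0.019] w 0.0147
y(left) 75.3 y(right) 76.4 mm rows 38
t 6.03 p [0.5123 0.2118 0.1606] yaw -15.48 th 2.45 F [-0.29 -0.2  -6.77] Ttool [-0.427  0.002 -0.055] w 0.0145
```

```bash
cat > sim.py <<'E'
import numpy as np
def sim(y,v,th,d,m=.5,fr=.015,coast=12,phi=None,prt=True):
    """d: degrees per row; y in m"""
    g=9.8;dt=.002;ph=(8*th-m*g*y)/8.8 if phi is None else phi;out=[]
    for k,x in enumerate(list(d)+[0]*coast):
        for i in range(42):
            th+=np.radians(x)/42
            ph+=((8*th-m*g*y)/8.8-ph)*dt/.08
            a=-2/3*g*ph
            if abs(v)<2e-4 and abs(a)<2/3*g*fr: v=0;a=0
            else:
                s=np.sign(v) if abs(v)>2e-4 else np.sign(a); a-=s*2/3*g*fr
            v+=a*dt;y+=v*dt
        out.append((round(y*1000,1),round(v*1000),round(ph,4)))
    if prt: print(out[4],out[9] if len(out)>9 else"",out[-1]," all y",[o[0] for o in out])
    return out
E
python3 - <<'E'
from sim import *
for m in(.4,.5,.6):
  for d in([.5,.6,.5,0,-.2,-.4,-.5,-.5,-.6,-.6],[.5,.5,.4,0,-.2,-.3,-.4,-.4,-.5,-.6]):
    print(m);sim(.073,0,.0426,d,m)
E
```

```text
0.4
(np.float64(71.2), -18, np.float64(0.0299)) (np.float64(59.1), -26, np.float64(0.0009)) (np.float64(56.3), 0, np.float64(-0.0054))  all y [73.0, np.float64(73.0), np.float64(72.9), np.float64(72.4), np.float64(71.2), np.float64(69.4), np.float64(67.0), np.float64(64.3), np.float64(61.6), np.float64(59.1), np.float64(57.3), np.float64(56.4), np.float64(56.3), np.float64(56.3), np.float64(56.3), np.float64(56.3), np.float64(56.3), np.float64(56.3), np.float64(56.3), np.float64(56.3), np.float64(56.3), np.float64(56.3)]
0.4
(np.float64(71.6), -14, np.float64(0.0268)) (np.float64(62.1), -20, np.float64(0.0025)) (np.float64(60.3), 0, np.float64(-0.004))  all y [73.0, np.float64(73.0), np.float64(72.9), np.float64(72.5), np.float64(71.6), np.float64(70.2), np.float64(68.3), np.float64(66.2), np.float64(64.0), np.float64(62.1), np.float64(60.8), np.float64(60.3), np.float64(60.3), np.float64(60.3), np.float64(60.3), np.float64(60.3), np.float64(60.3), np.float64(60.3), np.float64(60.3), np.float64(60.3), np.float64(60.3), np.float64(60.3)]
0.5
(np.float64(72.6), -6, np.float64(0.0214)) 
[... 1110 characters left out ...]
73.0, 73.0, 73.0, 73.0, 73.0, 73.0, 73.0, np.float64(73.0), np.float64(73.3), np.float64(74.1), np.float64(75.4), np.float64(77.5), np.float64(80.3), np.float64(83.9), np.float64(88.4), np.float64(93.9), np.float64(100.5), np.float64(108.5), np.float64(118.0), np.float64(129.3)]
0.6
(73.0, 0, np.float64(0.0102)) (np.float64(73.0), 0, np.float64(-0.0178)) (np.float64(114.8), 109, np.float64(-0.0488))  all y [73.0, 73.0, 73.0, 73.0, 73.0, 73.0, 73.0, 73.0, 73.0, np.float64(73.0), np.float64(73.1), np.float64(73.7), np.float64(74.6), np.float64(76.1), np.float64(78.2), np.float64(80.8), np.float64(84.2), np.float64(88.3), np.float64(93.2), np.float64(99.2), np.float64(106.3), np.float64(114.8)]
```

Call:
arm_command:
  rows: "1 0 0 0 0.5 0 0;1 0 0 0 0.5 0 0;1 0 0 0 0.5 0 0;1 0 0 0 0 0 0"

```text
time_s: 6.37
position: [0.5117, 0.2115, 0.159]
tool_rot: [[0.964, -0.267, 0.018], [-0.267, -0.961, 0.066], [-0.001, -0.068, -0.998]]
ft_force: [0.2, 0.5, -9.0]
grip_width: 0.0148
```

Run:
```python
from h import *
st(); look(None,.042);look(None,.042);st()
```

```text
t 6.37 p [0.5117 0.2115 0.159 ] yaw -15.50 th 3.92 F [ 0.18  0.51 -8.96] Ttool [-0.441  0.042 -0.003] w 0.0148
y(left) 74.8 y(right) 75.9 mm rows 38
y(left) 74.2 y(right) 75.5 mm rows 38
t 6.47 p [0.5118 0.2116 0.1591] yaw -15.49 th 3.89 F [-0.67  0.06 -8.3 ] Ttool [-0.443  0.019  0.041] w 0.0147
```

Call:
arm_command:
  rows: "1 0 0 0 0 0 0;1 0 0 0 0 0 0;1 0 0 0 0 0 0"

```text
time_s: 6.72
position: [0.5119, 0.2117, 0.1592]
tool_rot: [[0.964, -0.266, 0.018], [-0.267, -0.962, 0.065], [-0.0, -0.068, -0.998]]
ft_force: [0.6, 0.4, -8.1]
grip_width: 0.015
```

Run:
```python
from h import *
st(); look(None,.042);look(None,.042)
```

```text
t 6.72 p [0.5119 0.2117 0.1592] yaw -15.47 th 3.90 F [ 0.62  0.36 -8.09] Ttool [-0.434  0.017 -0.018] w 0.0150
y(left) 69.6 y(right) 70.7 mm rows 38
y(left) 68.3 y(right) 69.4 mm rows 38
```

Run:
```python
from sim import *
for m in(.46,.5,.54):
  for d in([0,-.1,-.15,-.15,-.2]+[-.3,-.3,-.5,-.5,-.5]+[-.4,-.3,-.2,-.1,0],):
    print(m);o=sim(.069,-.026,.0681,d,m,phi=.0235); print([x[1] for x in o],o[9],o[14])
```

```text
0.46
(np.float64(51.6), -58, np.float64(0.0265)) (np.float64(22.6), -74, np.float64(0.0117)) (np.float64(-32.1), -26, np.float64(0.0186))  all y [np.float64(66.6), np.float64(63.7), np.float64(60.2), np.float64(56.2), np.float64(51.6), np.float64(46.5), np.float64(41.0), np.float64(35.0), np.float64(28.8), np.float64(22.6), np.float64(16.5), np.float64(10.7), np.float64(5.4), np.float64(0.7), np.float64(-3.5), np.float64(-7.1), np.float64(-10.3), np.float64(-13.2), np.float64(-15.7), np.float64(-18.0), np.float64(-20.1), np.float64(-22.1), np.float64(-24.1), np.float64(-26.0), np.float64(-28.0), np.float64(-30.0), np.float64(-32.1)]
[-31, -38, -45, -51, -58, -64, -69, -73, -74, -74, -71, -66, -60, -53, -47, -41, -36, -32, -29, -26, -25, -23, -23, -23, -24, -25, -26] (np.float64(22.6), -74, np.float64(0.0117)) (np.float64(-3.5), -47, np.float64(0.0036))
0.5
(np.float64(52.8), -51, np.float64(0.0236)) (np.float64(28.3), -58, np.float64(0.0079)) (np.float64(10.4), 0, np.float64(-0.0026))  all y [np.float64(66.6), np.float64(63.8), np.float64(60.6), np.float64(56.9), np.float64(52.8), np
[... 720 characters left out ...]
4(-0.0128))  all y [np.float64(66.6), np.float64(63.9), np.float64(60.9), np.float64(57.6), np.float64(54.0), np.float64(50.2), np.float64(46.1), np.float64(42.0), np.float64(38.0), np.float64(34.2), np.float64(31.0), np.float64(28.5), np.float64(27.0), np.float64(26.6), np.float64(26.6), np.float64(26.6), np.float64(26.6), np.float64(26.6), np.float64(26.6), np.float64(26.6), np.float64(26.6), np.float64(26.6), np.float64(26.6), np.float64(26.6), np.float64(26.6), np.float64(26.6), np.float64(26.6)]
[-30, -34, -38, -41, -44, -47, -49, -49, -47, -42, -34, -24, -12, 0, 0, 0, 0, 0, 0, 0, 0, 0, 0, 0, 0, 0, 0] (np.float64(34.2), -42, np.float64(0.0035)) (np.float64(26.6), 0, np.float64(-0.0122))
```

Good plan. I run the first 5 rows and check.

Call:
arm_command:
  rows: "1 0 0 0 0 0 0;1 0 0 0 -0.1 0 0;1 0 0 0 -0.15 0 0;1 0 0 0 -0.15 0 0;1 0 0 0 -0.2 0 0"

```text
time_s: 7.23
position: [0.5119, 0.2117, 0.1593]
tool_rot: [[0.964, -0.266, 0.015], [-0.267, -0.962, 0.055], [0.0, -0.057, -0.998]]
ft_force: [-0.7, 0.3, -8.8]
grip_width: 0.0146
```

Run:
```python
from h import *
st(); look(None,.035);look("pics/w8.png",.035)
```

```text
t 7.23 p [0.5119 0.2117 0.1593] yaw -15.48 th 3.29 F [-0.72  0.27 -8.75] Ttool [-0.35   0.049  0.046] w 0.0146
y(left) 47.6 y(right) 51.1 mm rows 38
y(left) 44.3 y(right) 51.1 mm rows 38
```

Run:
```python
from sim import *
for m in(.44,.47,.5):
  for d in([-.6,-.6,-.6,-.4,-.3]+[-.3,-.2,0,0,0],[-.6,-.6,-.4,-.3,-.3]+[-.3,-.2,0,0,0]):
    ph=(8*.0574-m*9.8*.046)/8.8
    print(m,ph);o=sim(.0448,-.062,.0574,d,m,phi=ph); print([x[1] for x in o],o[4],o[9])
```

```text
0.44 0.029641818181818175
(np.float64(14.0), -73, np.float64(0.008)) (np.float64(-11.4), -48, np.float64(0.0083)) (np.float64(-61.8), -77, np.float64(0.0321))  all y [np.float64(39.3), np.float64(33.2), np.float64(26.7), np.float64(20.3), np.float64(14.0), np.float64(8.0), np.float64(2.5), np.float64(-2.6), np.float64(-7.2), np.float64(-11.4), np.float64(-15.2), np.float64(-18.9), np.float64(-22.4), np.float64(-25.9), np.float64(-29.4), np.float64(-33.0), np.float64(-36.8), np.float64(-40.9), np.float64(-45.3), np.float64(-50.2), np.float64(-55.7), np.float64(-61.8)]
[-70, -75, -77, -76, -73, -69, -63, -57, -52, -48, -45, -43, -42, -41, -42, -44, -47, -50, -55, -61, -69, -77] (np.float64(14.0), -73, np.float64(0.008)) (np.float64(-11.4), -48, np.float64(0.0083))
0.44 0.029641818181818175
(np.float64(13.7), -77, np.float64(0.0122)) (np.float64(-16.0), -66, np.float64(0.0147)) (np.float64(-121.7), -193, np.float64(0.0622))  all y [np.float64(39.3), np.float64(33.2), np.float64(26.7), np.float64(20.2), np.float64(13.7), np.float64(7.3), np.float64(1.2), np.float64(-4.8), np.float64(-10.
[... 2858 characters left out ...]
64(-10.5), -54, np.float64(0.0128)) (np.float64(-94.6), -157, np.float64(0.0558))  all y [np.float64(39.3), np.float64(33.4), np.float64(27.3), np.float64(21.2), np.float64(15.3), np.float64(9.5), np.float64(4.0), np.float64(-1.1), np.float64(-5.9), np.float64(-10.5), np.float64(-15.1), np.float64(-19.6), np.float64(-24.3), np.float64(-29.2), np.float64(-34.5), np.float64(-40.3), np.float64(-46.8), np.float64(-54.0), np.float64(-62.2), np.float64(-71.6), np.float64(-82.3), np.float64(-94.6)]
[-68, -72, -73, -72, -70, -67, -63, -59, -56, -54, -54, -55, -57, -61, -66, -73, -81, -91, -104, -119, -136, -157] (np.float64(15.3), -70, np.float64(0.0103)) (np.float64(-10.5), -54, np.float64(0.0128))
```

Call:
arm_command:
  rows: "1 0 0 0 -0.9 0 0;1 0 0 0 -0.9 0 0;1 0 0 0 -0.6 0 0"

```text
time_s: 7.58
position: [0.5119, 0.2118, 0.1593]
tool_rot: [[0.964, -0.267, 0.004], [-0.267, -0.964, 0.014], [0.0, -0.014, -1.0]]
ft_force: [0.3, -0.1, -8.1]
grip_width: 0.0149
```

Run:
```python
from h import *
st(); look(None,.017);look("pics/w9.png",.015)
```

```text
t 7.58 p [0.5119 0.2118 0.1593] yaw -15.48 th 0.82 F [ 0.26 -0.08 -8.09] Ttool [-0.118  0.038 -0.007] w 0.0149
y(left) 22.3 y(right) 49.4 mm rows 38
y(left) 18.7 y(right) 19.3 mm rows 38
```

Run:
```python
from sim import *
for m in(.46,.5):
  for d in([-.8,-.4,-.1,0]+[.2,.2,0,0,0],[-.9,-.6,0,0]+[.3,.2,0,0,0]):
    ph=(8*.0143-m*9.8*.022)/8.8+.003
    print(m,ph);o=sim(.019,-.068,.0143,d,m,phi=ph); print([x[1] for x in o],o[3])
```

```text
0.46 0.004729999999999998
(np.float64(0.8), -13, np.float64(-0.0074)) (np.float64(0.2), 0, np.float64(-0.0014)) (np.float64(0.2), 0, np.float64(-0.0014))  all y [np.float64(13.6), np.float64(8.8), np.float64(5.0), np.float64(2.4), np.float64(0.8), np.float64(0.2), np.float64(0.2), np.float64(0.2), np.float64(0.2), np.float64(0.2), np.float64(0.2), np.float64(0.2), np.float64(0.2), np.float64(0.2), np.float64(0.2), np.float64(0.2), np.float64(0.2), np.float64(0.2), np.float64(0.2), np.float64(0.2), np.float64(0.2)]
[-61, -51, -39, -25, -13, -1, 0, 0, 0, 0, 0, 0, 0, 0, 0, 0, 0, 0, 0, 0, 0] (np.float64(2.4), -25, np.float64(-0.0092))
0.46 0.004729999999999998
(np.float64(1.7), -6, np.float64(-0.0102)) (np.float64(1.6), 0, np.float64(-0.0037)) (np.float64(1.6), 0, np.float64(-0.0037))  all y [np.float64(13.6), np.float64(8.9), np.float64(5.2), np.float64(2.9), np.float64(1.7), np.float64(1.6), np.float64(1.6), np.float64(1.6), np.float64(1.6), np.float64(1.6), np.float64(1.6), np.float64(1.6), np.float64(1.6), np.float64(1.6), np.float64(1.6), np.float64(1.6), np.float64(1.6), np.float64
[... 747 characters left out ...]
 0, 0, 0, 0, 0, 0, 0] (np.float64(2.6), -24, np.float64(-0.0095))
0.5 0.0037499999999999994
(np.float64(2.1), -5, np.float64(-0.0106)) (np.float64(2.1), 0, np.float64(-0.0041)) (np.float64(2.1), 0, np.float64(-0.004))  all y [np.float64(13.6), np.float64(8.9), np.float64(5.4), np.float64(3.1), np.float64(2.1), np.float64(2.1), np.float64(2.1), np.float64(2.1), np.float64(2.1), np.float64(2.1), np.float64(2.1), np.float64(2.1), np.float64(2.1), np.float64(2.1), np.float64(2.1), np.float64(2.1), np.float64(2.1), np.float64(2.1), np.float64(2.1), np.float64(2.1), np.float64(2.1)]
[-61, -49, -35, -20, -5, 0, 0, 0, 0, 0, 0, 0, 0, 0, 0, 0, 0, 0, 0, 0, 0] (np.float64(3.1), -20, np.float64(-0.0129))
```

Call:
arm_command:
  rows: "1 0 0 0 -0.8 0 0;1 0 0 0 -0.4 0 0;1 0 0 0 -0.1 0 0;1 0 0 0 0 0 0"

```text
time_s: 8.02
position: [0.5119, 0.2118, 0.1593]
tool_rot: [[0.964, -0.267, -0.002], [-0.267, -0.964, -0.007], [-0.0, 0.007, -1.0]]
ft_force: [0.9, -0.2, -7.8]
grip_width: 0.0148
```

Run:
```python
from h import *
st(); look(None,0);look("pics/w10.png",0)
```

```text
t 8.02 p [0.5119 0.2118 0.1593] yaw -15.47 th -0.40 F [ 0.92 -0.19 -7.84] Ttool [ 0.04   0.035 -0.043] w 0.0148
y(left) 1.2 y(right) 1.2 mm rows 38
y(left) 0.1 y(right) 0.4 mm rows 38
```

Call:
arm_command:
  rows: "1 0 0 0 0 0 0;1 0 0 0 0.2 0 0;1 0 0 0 0.2 0 0;1 0 0 0 0 0 0;1 0 0 0 0 0 0"

```text
time_s: 8.53
position: [0.5119, 0.2116, 0.1593]
tool_rot: [[0.964, -0.267, 0.0], [-0.267, -0.964, 0.0], [-0.0, -0.0, -1.0]]
ft_force: [0.4, 0.4, -8.1]
grip_width: 0.015
```

Run:
```python
from h import *
st(); look(None,0);look("pics/w11.png",0)
```

```text
t 8.53 p [0.5119 0.2116 0.1593] yaw -15.49 th 0.00 F [ 0.4   0.42 -8.1 ] Ttool [0.011 0.021 0.013] w 0.0150
y(left) -0.3 y(right) -0.2 mm rows 38
y(left) -0.3 y(right) -0.1 mm rows 38
```

Call:
arm_command:
  rows: "1 0 0 0 0 0 0;1 0 0 0 0 0 0;1 0 0 0 0 0 0;1 0 0 0 0 0 0;1 0 0 0 0 0 0"

```text
time_s: 9.05
position: [0.5119, 0.2117, 0.1593]
tool_rot: [[0.964, -0.267, 0.0], [-0.267, -0.964, -0.0], [0.0, 0.0, -1.0]]
ft_force: [1.3, -0.3, -8.6]
grip_width: 0.0147
```

Run:
```python
from h import *
st(); look("pics/w12.png",0)
```

```text
t 9.05 p [0.5119 0.2117 0.1593] yaw -15.47 th -0.00 F [ 1.28 -0.25 -8.6 ] Ttool [-0.044  0.014 -0.031] w 0.0147
y(left) -0.2 y(right) -0.2 mm rows 38
```

View pics/w12.png

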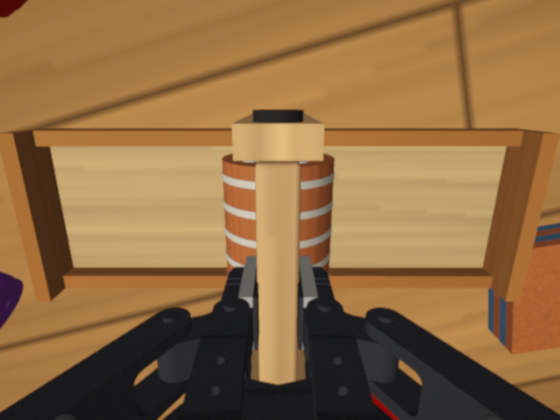

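The wrist view shows the roller centred under the bar (columns 223–333, bar at 278). I hold for over 3 s while lifting slowly, then refine the shelf pose from the saved pictures.

Call:
arm_command:
  rows: "1 0 0 -1 0 0 0;1 0 0 -2 0 0 0;1 0 0 -2 0 0 0;1 0 0 -2 0 0 0;1 0 0 -2 0 0 0"

```text
time_s: 9.52
position: [0.5119, 0.2117, 0.1686]
tool_rot: [[0.964, -0.267, 0.0], [-0.267, -0.964, 0.0], [0.0, -0.0, -1.0]]
ft_force: [0.3, 0.1, -7.2]
grip_width: 0.0147
```

Call:
arm_command:
  rows: "1 0 0 -2 0 0 0;1 0 0 -2 0 0 0;1 0 0 -2 0 0 0;1 0 0 -2 0 0 0;1 0 0 -2 0 0 0"

```text
time_s: 9.93
position: [0.5119, 0.2117, 0.1785]
tool_rot: [[0.964, -0.267, -0.0], [-0.267, -0.964, -0.0], [-0.0, 0.0, -1.0]]
ft_force: [0.5, 0.2, -7.9]
grip_width: 0.015
```

Call:
arm_command:
  rows: "1 0 0 -2 0 0 0;1 0 0 -2 0 0 0;1 0 0 -2 0 0 0;1 0 0 -2 0 0 0;1 0 0 -2 0 0 0"

```text
time_s: 10.35
position: [0.5119, 0.2117, 0.1885]
tool_rot: [[0.964, -0.267, -0.0], [-0.267, -0.964, 0.0], [-0.0, -0.0, -1.0]]
ft_force: [-0.4, 0.4, -8.7]
grip_width: 0.0147
```

Call:
arm_command:
  rows: "1 0 0 -2 0 0 0;1 0 0 -2 0 0 0;1 0 0 -2 0 0 0;1 0 0 -2 0 0 0;1 0 0 -2 0 0 0"

```text
time_s: 10.77
position: [0.5119, 0.2117, 0.1985]
tool_rot: [[0.964, -0.267, -0.0], [-0.267, -0.964, 0.0], [-0.0, -0.0, -1.0]]
ft_force: [0.7, 0.9, -7.9]
grip_width: 0.0146
```

Call:
arm_command:
  rows: "1 0 0 -2 0 0 0;1 0 0 -2 0 0 0;1 0 0 -2 0 0 0;1 0 0 -2 0 0 0;1 0 0 -2 0 0 0"

```text
time_s: 11.18
position: [0.5119, 0.2117, 0.2085]
tool_rot: [[0.964, -0.267, 0.0], [-0.267, -0.964, 0.0], [-0.0, -0.0, -1.0]]
ft_force: [1.0, -0.2, -7.0]
grip_width: 0.0146
```

Call:
arm_command:
  rows: "1 0 0 -2 0 0 0;1 0 0 -2 0 0 0;1 0 0 -2 0 0 0;1 0 0 -2 0 0 0;1 0 0 -1 0 0 0"

```text
time_s: 11.6
position: [0.5119, 0.2117, 0.2176]
tool_rot: [[0.964, -0.267, 0.0], [-0.267, -0.964, 0.0], [0.0, -0.0, -1.0]]
ft_force: [-0.1, 0.3, -7.5]
grip_width: 0.015
```

Call:
arm_command:
  rows: "1 0 0 0 0 0 0;1 0 0 0 0 0 0;1 0 0 0 0 0 0;1 0 0 0 0 0 0;1 0 0 0 0 0 0"

```text
time_s: 12.02
position: [0.5118, 0.2117, 0.2172]
tool_rot: [[0.964, -0.267, -0.0], [-0.267, -0.964, -0.0], [-0.0, 0.0, -1.0]]
ft_force: [0.4, 0.3, -8.1]
grip_width: 0.0146
```

Run:
```python
from h import *
st(); look(None,0)
for n,f,box in(("top","pics/t0.png",(350,180,545,300)),("scene","pics/s0.png",(0,235,225,420))):
    t=cv2.imread(f);h=cv2.cvtColor(t,cv2.COLOR_BGR2HSV);x0,y0,x1,y1=box
    z=np.zeros(h.shape[:2],np.uint8);z[y0:y1,x0:x1]=255
    m=cv2.morphologyEx(((h[:,:,1]<45)&(h[:,:,2]>100)&(z>0)).astype(np.uint8)*255,cv2.MORPH_OPEN,np.ones((3,3)))
    cn=max(cv2.findContours(m,0,1)[0],key=cv2.contourArea); q=cv2.approxPolyDP(cv2.convexHull(cn),6,True)[:,0]
    P=np.array([ray(n,p,.06)[:2] for p in q]);print(n,q.tolist(),P.round(4).tolist())
    for i in range(len(P)):
        d=P[(i+1)%len(P)]-P[i];print("  len %.4f ang %.2f"%(np.linalg.norm(d),np.degrees(np.arctan2(d[1],d[0]))))
    print("  mean",P.mean(0))
```

```text
t 12.02 p [0.5118 0.2117 0.2172] yaw -15.48 th -0.00 F [ 0.37  0.3  -8.11] Ttool [-0.027  0.028 -0.007] w 0.0146
y(left) -0.2 y(right) -0.1 mm rows 38
top [[520, 195], [531, 273], [373, 290], [364, 211]] [[0.5929, -0.4339], [0.4188, -0.4559], [0.3725, -0.1031], [0.5467, -0.081]]
  len 0.1755 ang -172.81
  len 0.3558 ang 97.47
  len 0.1756 ang 7.21
  len 0.3559 ang -82.55
  mean [ 0.48274843 -0.26847186]
scene [[209, 275], [75, 419], [56, 418], [5, 372], [150, 245]] [[0.5476, -0.0822], [0.5948, -0.4192], [0.5696, -0.4379], [0.427, -0.4567], [0.3761, -0.1086]]
  len 0.3403 ang -82.04
  len 0.0313 ang -143.44
  len 0.1438 ang -172.46
  len 0.3519 ang 98.32
  len 0.1735 ang 8.73
  mean [ 0.50302199 -0.30092164]
```

Call:
arm_command:
  rows: "1 0.1 0.49 0 0 0 0;1 0.21 0.98 0 0 0 0;1 0.31 1.47 0 0 0 0;1 0.42 1.96 0 0 0 0;1 0.52 2.44 0 0 0 0"

```text
time_s: 12.48
position: [0.5114, 0.204, 0.2173]
tool_rot: [[0.964, -0.267, -0.0], [-0.267, -0.964, -0.0], [-0.0, 0.0, -1.0]]
ft_force: [0.8, -0.3, -8.2]
grip_width: 0.0147
```

Call:
arm_command:
  rows: "1 0.62 2.93 0 0 0 0;1 0.73 3.42 0 0 0 0;1 0.83 3.91 0 0 0 0;1 0.94 4.4 0 0 0 0;1 1.04 4.89 0 0 0 0"

```text
time_s: 12.9
position: [0.5102, 0.1838, 0.2173]
tool_rot: [[0.964, -0.267, -0.0], [-0.267, -0.964, 0.0], [-0.0, -0.0, -1.0]]
ft_force: [0.1, -0.5, -7.1]
grip_width: 0.0147
```

Call:
arm_command:
  rows: "1 1.14 5.38 0 0 0 0;1 1.25 5.87 0 0 0 0;1 1.35 6.36 0 0 0 0;1 1.46 6.85 0 0 0 0;1 1.56 7.33 0 0 0 0"

```text
time_s: 13.32
position: [0.5082, 0.1511, 0.2173]
tool_rot: [[0.964, -0.267, 0.0], [-0.267, -0.964, -0.0], [0.0, -0.0, -1.0]]
ft_force: [-0.1, 1.1, -8.9]
grip_width: 0.0146
```

Call:
arm_command:
  rows: "1 1.66 7.82 0 0 0 0;1 1.77 8.31 0 0 0 0;1 1.87 8.8 0 0 0 0;1 1.98 9.29 0 0 0 0;1 2.08 9.78 0 0 0 0"

```text
time_s: 13.73
position: [0.5054, 0.106, 0.2173]
tool_rot: [[0.964, -0.267, 0.0], [-0.267, -0.964, 0.0], [0.0, -0.0, -1.0]]
ft_force: [-1.0, -0.4, -7.8]
grip_width: 0.0147
```

Call:
arm_command:
  rows: "1 2.08 9.78 0 0 0 0;1 2.08 9.78 0 0 0 0;1 2.08 9.78 0 0 0 0;1 2.08 9.78 0 0 0 0;1 2.08 9.78 0 0 0 0"

```text
time_s: 14.15
position: [0.5024, 0.056, 0.2173]
tool_rot: [[0.964, -0.267, 0.0], [-0.267, -0.964, -0.0], [0.0, 0.0, -1.0]]
ft_force: [0.1, 0.7, -8.0]
grip_width: 0.0146
```

Call:
arm_command:
  rows: "1 2.08 9.78 0 0 0 0;1 2.08 9.78 0 0 0 0;1 2.08 9.78 0 0 0 0;1 2.08 9.78 0 0 0 0;1 2.08 9.78 0 0 0 0"

```text
time_s: 14.57
position: [0.4994, 0.0061, 0.2173]
tool_rot: [[0.964, -0.267, 0.0], [-0.267, -0.964, -0.0], [0.0, 0.0, -1.0]]
ft_force: [0.9, -0.2, -8.4]
grip_width: 0.0148
```

Call:
arm_command:
  rows: "1 2.08 9.78 0 0 0 0;1 2.08 9.78 0 0 0 0;1 2.08 9.78 0 0 0 0;1 2.08 9.78 0 0 0 0;1 2.08 9.78 0 0 0 0"

```text
time_s: 14.98
position: [0.4964, -0.0438, 0.2173]
tool_rot: [[0.964, -0.267, 0.0], [-0.267, -0.964, 0.0], [0.0, -0.0, -1.0]]
ft_force: [-0.4, 0.4, -7.7]
grip_width: 0.0149
```

Call:
arm_command:
  rows: "1 2.08 9.78 0 0 0 0;1 2.08 9.78 0 0 0 0;1 2.08 9.78 0 0 0 0;1 2.08 9.78 0 0 0 0;1 2.08 9.78 0 0 0 0"

```text
time_s: 15.4
position: [0.4933, -0.0937, 0.2173]
tool_rot: [[0.964, -0.267, -0.0], [-0.267, -0.964, -0.0], [-0.0, 0.0, -1.0]]
ft_force: [1.2, -0.8, -7.7]
grip_width: 0.0147
```

Call:
arm_command:
  rows: "1 2.08 9.78 0 0 0 0;1 2.08 9.78 0 0 0 0;1 2.08 9.78 0 0 0 0;1 2.08 9.78 0 0 0 0;1 2.08 9.78 0 0 0 0"

```text
time_s: 15.82
position: [0.4903, -0.1435, 0.2173]
tool_rot: [[0.964, -0.267, -0.0], [-0.267, -0.964, 0.0], [-0.0, -0.0, -1.0]]
ft_force: [0.2, 0.2, -7.8]
grip_width: 0.0148
```

Call:
arm_command:
  rows: "1 2.08 9.78 0 0 0 0;1 1.98 9.29 0 0 0 0;1 1.87 8.8 0 0 0 0;1 1.77 8.31 0 0 0 0;1 1.66 7.82 0 0 0 0"

```text
time_s: 16.23
position: [0.4876, -0.1884, 0.2173]
tool_rot: [[0.964, -0.267, -0.0], [-0.267, -0.964, 0.0], [-0.0, -0.0, -1.0]]
ft_force: [-0.3, 0.0, -8.2]
grip_width: 0.0149
```

Call:
arm_command:
  rows: "1 1.56 7.33 0 0 0 0;1 1.46 6.85 0 0 0 0;1 1.35 6.36 0 0 0 0;1 1.25 5.87 0 0 0 0;1 1.14 5.38 0 0 0 0"

```text
time_s: 16.65
position: [0.4857, -0.2205, 0.2173]
tool_rot: [[0.964, -0.267, -0.0], [-0.267, -0.964, 0.0], [-0.0, -0.0, -1.0]]
ft_force: [0.3, 0.4, -8.1]
grip_width: 0.0145
```

Call:
arm_command:
  rows: "1 1.04 4.89 0 0 0 0;1 0.94 4.4 0 0 0 0;1 0.83 3.91 0 0 0 0;1 0.73 3.42 0 0 0 0;1 0.62 2.93 0 0 0 0"

```text
time_s: 17.07
position: [0.4845, -0.2402, 0.2173]
tool_rot: [[0.964, -0.267, -0.0], [-0.267, -0.964, 0.0], [-0.0, -0.0, -1.0]]
ft_force: [0.1, 0.3, -8.5]
grip_width: 0.0148
```

Call:
arm_command:
  rows: "1 0.52 2.44 0 0 0 0;1 0.42 1.96 0 0 0 0;1 0.31 1.47 0 0 0 0;1 0.21 0.98 0 0 0 0;1 0.1 0.49 0 0 0 0"

```text
time_s: 17.48
position: [0.484, -0.2474, 0.2173]
tool_rot: [[0.964, -0.267, -0.0], [-0.267, -0.964, 0.0], [-0.0, -0.0, -1.0]]
ft_force: [-0.1, 0.2, -8.2]
grip_width: 0.0147
```

Run:
```python
from h import *
st(); look("pics/w13.png",0)
```

```text
t 17.48 p [ 0.484  -0.2474  0.2173] yaw -15.48 th 0.00 F [-0.14  0.19 -8.21] Ttool [-0.013  0.009  0.003] w 0.0147
y(left) -0.0 y(right) -0.0 mm rows 38
```

Call:
arm_command:
  rows: "1 0 0 0 0 0 -0.4;1 0 0 0 0 0 -0.8;1 0 0 0 0 0 -1.2;1 0 0 0 0 0 -1.4;1 0 0 0 0 0 -1.4"

```text
time_s: 17.95
position: [0.484, -0.2473, 0.2173]
tool_rot: [[0.984, -0.176, -0.0], [-0.176, -0.984, 0.0], [-0.0, -0.0, -1.0]]
ft_force: [-0.0, 0.3, -7.3]
grip_width: 0.0146
```

Call:
arm_command:
  rows: "1 0 0 0 0 0 -1.4;1 0 0 0 0 0 -1.4;1 0 0 0 0 0 -1.4;1 0 0 0 0 0 -1.4;1 0 0 0 0 0 -1.4"

```text
time_s: 18.37
position: [0.484, -0.2474, 0.2173]
tool_rot: [[0.998, -0.055, 0.0], [-0.055, -0.998, 0.0], [-0.0, -0.0, -1.0]]
ft_force: [0.2, -0.8, -9.4]
grip_width: 0.0143
```

Call:
arm_command:
  rows: "1 0 0 0 0 0 -1.4;1 0 0 0 0 0 -1.4;1 0 0 0 0 0 -1.4;1 0 0 0 0 0 -1.4;1 0 0 0 0 0 -1.4"

```text
time_s: 18.78
position: [0.484, -0.2474, 0.2173]
tool_rot: [[0.998, 0.067, 0.0], [0.067, -0.998, 0.0], [0.0, -0.0, -1.0]]
ft_force: [-1.3, 0.2, -7.5]
grip_width: 0.015
```

Call:
arm_command:
  rows: "1 0 0 0 0 0 -1.2;1 0 0 0 0 0 -0.9;1 0 0 0 0 0 -0.5;1 0 0 0 0 0 0;1 0 0 0 0 0 0"

```text
time_s: 19.2
position: [0.484, -0.2474, 0.2173]
tool_rot: [[0.994, 0.11, 0.0], [0.11, -0.994, 0.0], [0.0, -0.0, -1.0]]
ft_force: [-1.5, 0.4, -7.8]
grip_width: 0.0146
```

Call:
arm_command:
  rows: "1 -0.1 0.5 0 0 0 0;1 -0.2 1 0 0 0 0;1 -0.3 1.5 0 0 0 0;1 -0.36 1.9 0 0 0 0;1 -0.36 1.9 0 0 0 0"

```text
time_s: 19.62
position: [0.4835, -0.2545, 0.2173]
tool_rot: [[0.994, 0.11, -0.0], [0.11, -0.994, -0.0], [-0.0, 0.0, -1.0]]
ft_force: [0.6, -0.6, -8.3]
grip_width: 0.015
```

Call:
arm_command:
  rows: "1 -0.36 1.9 0 0 0 0;1 -0.36 1.9 0 0 0 0;1 -0.36 1.9 0 0 0 0;1 -0.36 1.9 0 0 0 0;1 -0.36 1.9 0 0 0 0"

```text
time_s: 20.03
position: [0.4827, -0.2641, 0.2173]
tool_rot: [[0.994, 0.11, -0.0], [0.11, -0.994, 0.0], [-0.0, -0.0, -1.0]]
ft_force: [0.2, -1.4, -7.2]
grip_width: 0.0147
```

Call:
arm_command:
  rows: "1 -0.3 1.5 0 0 0 0;1 -0.25 1.4 0 0 0 0;1 -0.2 1 0 0 0 0;1 -0.1 0.5 0 0 0 0;1 0 0.1 0 0 0 0"

```text
time_s: 20.45
position: [0.4824, -0.2686, 0.2173]
tool_rot: [[0.994, 0.11, 0.0], [0.11, -0.994, 0.0], [0.0, -0.0, -1.0]]
ft_force: [0.4, 0.5, -8.1]
grip_width: 0.015
```

Run:
```python
from h import *
s=st(); look("pics/w14.png",0)
R=s["tool_rot"];b=s["position"]*[1,1,0]
# outline of the shelf corners in the wrist view for a check
sc=np.array([.4827,-.2685]);a=np.radians(7.3);ex=np.array([np.cos(a),np.sin(a)]);ey=np.array([-ex[1],ex[0]])
im=cv2.imread("pics/w14.png");t=save("top","pics/t1.png")[:,:,::-1].copy()
for i,j in((1,1),(1,-1),(-1,-1),(-1,1)):
    P=np.append(sc+ex*.09*i+ey*.18*j,.06)
    for n,I in(("wrist",im),("top",t)): cv2.circle(I,tuple(int(v) for v in proj(n,P).round()),4,(255,0,255),1)
cv2.imwrite("pics/chk.png",cv2.resize(np.hstack([im,t]),None,fx=.71,fy=.71))
```

```text
t 20.45 p [ 0.4824 -0.2686  0.2173] yaw 6.32 th 0.00 F [ 0.42  0.5  -8.08] Ttool [ 0.014 -0.034  0.007] w 0.0150
y(left) -0.2 y(right) 0.0 mm rows 38
```

View pics/chk.png

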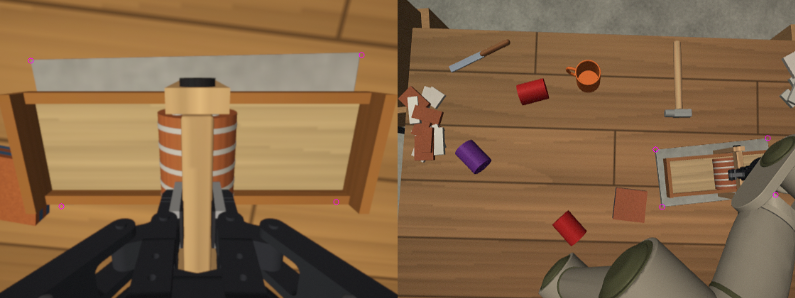

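Call:
arm_command:
  rows: "1 0 0 1 0 0 -0.3;1 0 0 2 0 0 -0.4;1 0 0 2 0 0 -0.3;1 0 0 2 0 0 0;1 0 0 2 0 0 0"

```text
time_s: 20.97
position: [0.4824, -0.2684, 0.208]
tool_rot: [[0.992, 0.128, -0.0], [0.128, -0.992, 0.0], [-0.0, -0.0, -1.0]]
ft_force: [0.7, -0.2, -7.8]
grip_width: 0.0146
```

Call:
arm_command:
  rows: "1 0 0 2 0 0 0;1 0 0 2 0 0 0;1 0 0 2 0 0 0;1 0 0 2 0 0 0;1 0 0 2 0 0 0"

```text
time_s: 21.38
position: [0.4824, -0.2685, 0.1981]
tool_rot: [[0.992, 0.127, 0.0], [0.127, -0.992, -0.0], [0.0, 0.0, -1.0]]
ft_force: [0.8, -0.1, -7.1]
grip_width: 0.0148
```

Call:
arm_command:
  rows: "1 0 0 2 0 0 0;1 0 0 2 0 0 0;1 0 0 2 0 0 0;1 0 0 1 0 0 0;1 0 0 1 0 0 0"

```text
time_s: 21.8
position: [0.4824, -0.2685, 0.1901]
tool_rot: [[0.992, 0.127, -0.0], [0.127, -0.992, 0.0], [-0.0, -0.0, -1.0]]
ft_force: [0.3, -0.5, -8.0]
grip_width: 0.015
```

Run:
```python
from h import *
s=st(); look(None,0);st()
```

```text
t 21.8 p [ 0.4824 -0.2685  0.1901] yaw 7.32 th 0.01 F [ 0.31 -0.54 -7.99] Ttool [ 0.012 -0.021 -0.037] w 0.0150
y(left) -0.0 y(right) 0.0 mm rows 38
t 21.85 p [ 0.4824 -0.2685  0.19  ] yaw 7.32 th 0.01 F [-0.17 -0.4  -8.89] Ttool [-0.019  0.022 -0.017] w 0.0150
```

Call:
arm_command:
  rows: "1 0 0 0.5 0 0 0;1 0 0 0.5 0 0 0;1 0 0 0.5 0 0 0;1 0 0 0.5 0 0 0"

```text
time_s: 22.18
position: [0.4824, -0.2685, 0.1883]
tool_rot: [[0.992, 0.127, 0.0], [0.127, -0.992, -0.0], [0.0, 0.0, -1.0]]
ft_force: [0.6, 0.0, -7.9]
grip_width: 0.0147
```

Call:
arm_command:
  rows: "1 0 0 0.5 0 0 0;1 0 0 0.5 0 0 0;1 0 0 0.5 0 0 0;1 0 0 0 0 0 0"

```text
time_s: 22.52
position: [0.4823, -0.2684, 0.1867]
tool_rot: [[0.992, 0.127, -0.0], [0.127, -0.992, 0.0], [-0.0, -0.0, -1.0]]
ft_force: [0.7, 0.7, -7.5]
grip_width: 0.015
```

Call:
arm_command:
  rows: "1 0 0 0.5 0 0 0;1 0 0 0.3 0 0 0;1 0 0 0 0 0 0"

```text
time_s: 22.77
position: [0.4824, -0.2685, 0.186]
tool_rot: [[0.992, 0.127, -0.0], [0.127, -0.992, -0.0], [-0.0, 0.0, -1.0]]
ft_force: [-0.2, 0.5, -7.3]
grip_width: 0.0147
```

Call:
arm_command:
  rows: "1 0 0 0.3 0 0 0;1 0 0 0.3 0 0 0;1 0 0 0 0 0 0"

```text
time_s: 23.02
position: [0.4824, -0.2685, 0.1859]
tool_rot: [[0.992, 0.127, 0.0], [0.127, -0.992, -0.001], [0.0, 0.001, -1.0]]
ft_force: [-2.8, 1.7, -0.8]
grip_width: 0.0149
```

Call:
arm_command:
  rows: "1 0 0 0.3 0 0 0;1 0 0 0 0 0 0"

```text
time_s: 23.18
position: [0.4824, -0.2685, 0.1859]
tool_rot: [[0.992, 0.128, 0.001], [0.128, -0.992, -0.001], [0.0, 0.001, -1.0]]
ft_force: [-4.8, 2.2, 4.1]
grip_width: 0.0146
```

Call:
arm_command:
  rows: "1 0 0 0 0 0 0;1 0 0 0 0 0 0"
  squeeze: 20

```text
time_s: 23.35
position: [0.4824, -0.2685, 0.1859]
tool_rot: [[0.992, 0.128, 0.001], [0.128, -0.992, -0.001], [0.0, 0.001, -1.0]]
ft_force: [-5.4, 2.1, 4.5]
grip_width: 0.0145
```

Call:
arm_command:
  rows: "0.75 0 0 0 0 0 0;0.65 0 0 0 0 0 0;0.5 0 0 0 0 0 0;0.4 0 0 0 0 0 0;0.4 0 0 0 0 0 0"

```text
time_s: 23.77
position: [0.4825, -0.2686, 0.1851]
tool_rot: [[0.992, 0.127, 0.0], [0.127, -0.992, -0.0], [0.0, 0.0, -1.0]]
ft_force: [-0.5, 0.9, 0.6]
grip_width: 0.0511
```

Run:
```python
from h import *
s=st(); look("pics/w15.png",0)
```

```text
t 23.77 p [ 0.4825 -0.2686  0.1851] yaw 7.32 th -0.02 F [-0.49  0.95  0.6 ] Ttool [ 0.031  0.042 -0.016] w 0.0511
y(left) 0.0 y(right) 0.0 mm rows 38
```

View pics/w15.png

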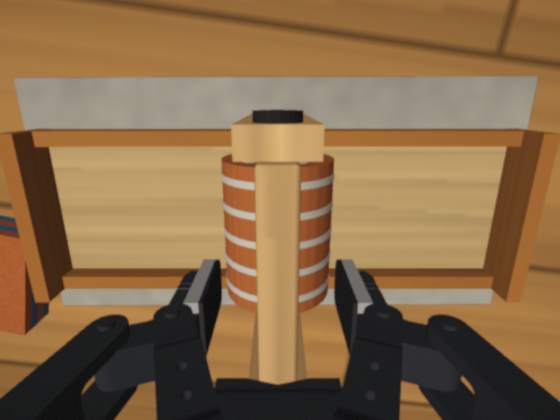

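The picture shows the fingers (200 and 355) open and clear of the bar, the roller centred, and the board square on the shelf. I rise straight up.

Call:
arm_command:
  rows: "0.4 0 0 -3 0 0 0;0.4 0 0 -6 0 0 0;0.4 0 0 -10 0 0 0;0.4 0 0 -15 0 0 0;0.4 0 0 -20 0 0 0"

```text
time_s: 24.23
position: [0.4821, -0.2683, 0.2393]
tool_rot: [[0.992, 0.127, -0.001], [0.127, -0.992, 0.001], [-0.001, -0.001, -1.0]]
ft_force: [0.2, -0.3, 0.3]
grip_width: 0.0514
```

Call:
arm_command:
  rows: "0.4 0 0 -20 0 0 0;0.4 0 0 -20 0 0 0;0.4 0 0 -15 0 0 0;0.4 0 0 -5 0 0 0;0.4 0 0 0 0 0 0"

```text
time_s: 24.65
position: [0.4826, -0.2686, 0.3005]
tool_rot: [[0.992, 0.128, 0.002], [0.128, -0.992, -0.002], [0.002, 0.002, -1.0]]
ft_force: [-1.0, -0.2, -0.1]
grip_width: 0.0514
```

Run:
```python
from h import *
s=st(); im=save("wrist","pics/w16.png"); c=cam("wrist"); R=s["tool_rot"]
sc=np.array([.4827,-.2685]);a=np.radians(7.3);ex=np.array([np.cos(a),np.sin(a)]);ey=np.array([-ex[1],ex[0]])
I=im[:,:,::-1].copy()
for hx,hy,z,col in((.09,.18,.06,(255,0,255)),(.058,.17,.1,(0,255,0))):
    for i,j in((1,1),(1,-1),(-1,-1),(-1,1)):
        cv2.circle(I,tuple(int(v) for v in proj("wrist",np.append(sc+ex*hx*i+ey*hy*j,z),c).round()),4,col,1)
cv2.imwrite("pics/w16c.png",I)
```

```text
t 24.65 p [ 0.4826 -0.2686  0.3005] yaw 7.33 th -0.12 F [-0.96 -0.21 -0.14] Ttool [ 0.024 -0.035 -0.008] w 0.0514
```

View pics/w16c.png

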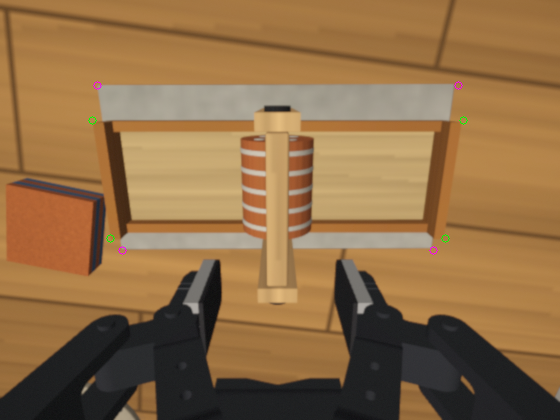

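The board stands centred and square on the shelf: its corners and the shelf's match the predicted marks to within a few mm. The roller is centred (241–313, bar at 277) and the gripper is clear, so I hand in.

```bash
python3 -c "
from h import *
print(env.close_job())"
```

```text
the job is handed in; nothing more can be done
None
```

The job is done and handed in at about 24.7 s of the 72 s allowed. No verdict was reported back.

**What I did**
- I gripped the handle bar at 80 N and tilted the gripper about 2.4° before lifting, so the board rose without the roller moving.
- I tilted the board while tracking the roller with the wrist camera and brought it from about 72 mm off the middle to within 1 mm. It stayed there in the air for about 14 s.
- I carried and turned the board gently, set it down until the shelf carried its weight (about 5 N of extra push), opened the fingers and rose clear.

**Last checks**
- **Roller:** 0.0 mm off the middle once the fingers had opened. It still looked centred in the final picture.
- **Board:** within a few mm of the shelf's centre, with its long side within about 0.5° of the shelf's. The shelf and board corners matched their predicted places in the final picture.
- **Robot:** it touched nothing, with about 1 N of sensor noise on the wrist.
- **Other things:** the mug, hammer and tiles were never approached, and I saw no sign of movement in the later pictures.

**Where checks disagreed**
- The two first estimates of the roller's start differed by about 6 mm (69 against 75 mm).
- The roller ran a little faster than my model predicted, so I slowed it earlier than planned.
- The scene camera's shelf outline was cut off at the picture's edge. I used the top view instead, whose measured shelf size came out within 5 mm of the given one.

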